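# Hold the eccentric rotor heavy side down for marking

### The arm

A 7-joint arm with a two-finger parallel gripper is mounted at the origin on a cart in front of the work surface, level with it; the furniture and walls round the work are solid. World frame = base frame: x ahead of the robot, y to its left, z up, the work surface at z = 0. Lengths are in m, angles in rad, forces in N, time in s.
With the tool pointing down it reaches from about 0.425 to 0.875 m from the base axis. Payload 9.9 kg.
Tool frame: the origin (TCP) lies midway between the tips of the shut fingers; the grasp point (between the pads) lies 19 mm behind it; z points along the fingers, y is the line along which they close (so a half turn about z gives the same grasp; the last joint's range is limited). The gripper opens to 85 mm and grips with 20 to 120 N. Pads are 22 mm wide; open, the fingers measure 114 mm over their backs; the gripper's body (76 mm by 85 mm) begins 54 mm behind the grasp point. The pads swing forward as they close: fully open they stand 13 mm farther back than shut.
Start: joints at [-1.361, 0.576, 0.025, 1.437, -0.015, 1.129, -0.057], TCP at [0.195, 0.646, 0.231] pointing down, gripper open.
Joint ranges: [-2.76, 2.76], [-0.34, 2.15], [-1.52, 1.57], [0.19, 2.46], [-1.09, 4.23], [0.17, 1.99], [-2.82, 2.82]. Speed limits (rad/s): [2.22, 2.22, 3.01, 3.01, 3.14, 3.14, 3.14].

### API

Orientations are given as a rotation vector (axis times angle).
In Python, from station import sense, read_camera, camera_info, close_job gives the robot as it stands.
- The arm moves only by the tool step_arm, never from a script. Its argument "series" is a list of rows, each an object with "jaw": the closure in counts, from 0 (fully open) to 255 (shut); "delta_pos": the shift along the tool's x, y, z in mm, a list of three; "angular": the turn, a rotation vector about the tool's x, y, z in rad, a list of three. In form: [{"jaw": jaw, "delta_pos": [tx, ty, tz], "angular": [rx, ry, rz]}, ...]. A call has 1 to 10 rows; each row is the pose to reach, as a shift and turn from the pose commanded when the call began, along the tool's axes at that moment; what a row does not reach only later rows make up. A row lasts 1/8 s, in which the tool goes at most 62.5 mm and 10.7 degrees, less where a joint would pass 70% of its speed; a pose out of reach is approached as far as the arm can. A call with a gripper value outside its range is refused whole. The fingers move at their own pace and stop on an object; "squeeze" is the grip in N (left out, the last holds). Time passes only in rows, so rows that repeat a pose let the fingers close. It gives the time, the measured TCP pose, the force, the opening and the grip force at its end, in the units of the state.
- sense(): the state, without advancing time (a new reading comes with each control period).
- read_camera(name): name is "scene" or "top" or "wrist"; returns the picture (420x560x3 uint8, blue, green, red); there is no depth.
- camera_info(name): a dict with "fx", "fy", "cx", "cy" (pixels), "distortion" ([k1, k2, p1, p2, k3] as OpenCV has them; the pictures are not rectified), "R" (3x3) and "t" (3): a world point X has camera coordinates R X + t; the wrist camera has in their place "hand_eye" (4x4, takes a point from camera to tool coordinates, whose origin is the TCP and whose axes are the flange's). Camera axes: x right, y down, z forward; pixel columns grow to the right and rows downward; lengths in m; the calibration is good to about 2 mm. A picture is of the moment at which its call begins: read the wrist's pose just before it. camera_info takes no time and is no camera call.
- close_job(): hands the job in; it is judged then, once.
The state is a dict: "time_s": time; "joints": joint angles; "joint_vel": joint speeds; "joint_efforts": joint torques, N m; "ee_pos": TCP position; "orientation": TCP orientation; "contact_force": force on the tool from outside, world axes, zero at the start; "torque": the same for the moment, N m; "width": finger opening in m; "grip_force": force on a finger pad.
Only numpy, scipy, OpenCV 4.12 (cv2) and the standard library are available. Lean on these libraries where they do the work, as an engineer would, in place of code of your own. Each camera call takes 0.05 s, during which the arm holds its last target. There are 200 camera calls.

### The job

I want to mark the heavy side of this eccentric rotor from the mould-shaking table. First lay the black marker across both forks of the little wooden rest so it is ready for me; then turn the rotor by its red crank handle, feel where its hidden heavy side is, and turn it until the heavy side points straight down, to within about 15 degrees. Finish while still gripping the handle and holding the rotor still there, and leave the bottles and the steel cup where they stand.

Things in the scene. Friction and masses are not known exactly. Their poses are not given: they have to be found in the camera images.
- drive: Fixed bearing frame: blue base 150 x 120 x 12 mm, two upright aluminium bearing plates up to 150 mm high, between them a steel drum (92 mm across). Origin: centre of the base's underside, on the table; x level, away from the crank, parallel to the rotor's axis; z up. The rotor's axis lies 125 mm above the origin. Front bearing plate's face at x = -47 mm, crank arm at x = -65 to -74 mm.
- rotor (a joint): Angle of the rotor (drum, shaft, crank in one piece), rad: 0 with the handle straight above the axis, growing clockwise as seen from the crank side looking along the frame's +x (handle from the top towards the frame's -y). No stops. Seal drag keeps the rotor wherever it is left, even heavy side up; the drag takes about 8 N at the handle, either way.
- drum (a point): Centre of the drum, on the rotor's axis. A weight hidden in the drum, at an unknown fixed angle to the crank, adds or takes away up to about 6 to 8 N at the handle, besides the drag: nothing with the heavy side straight up or down, most with it level with the axis. While the heavy side rises the handle is harder to push, while it sinks easier.
- handle: Red crank handle: round sleeve, 20 mm in diameter, 80 mm long, revolving freely on its pin, so a firm grip does not hinder the turning. Origin: its middle, 119 mm in front of the frame's origin (frame x = -119 mm) and 45 mm off the rotor's axis. Its x axis is the frame's x: free end at -40 mm, crank arm at +40 mm; its other axes revolve and mean nothing.
- rest: Fixed wooden marker rest: base 120 x 56 x 10 mm, two forked posts 8 mm thick at x = -42 and +42 mm, 76 mm free between them. Floor of the forks 60 mm above the table, tips 73 mm; forks about 26 mm wide inside. Origin: centre of the base's underside; x along the line of the posts (the marker is to lie along it, its middle over the origin), z up.
- marker: Loose black marker, 14 mm thick, 127 mm long, 15 mm high, 12 g, lying on the table at the start (behaves as a square bar, does not roll). Origin: under its middle; its length is along its y axis; z up.
- squeeze_bottle_1: Loose squeeze bottle with red nozzle, 52 mm in diameter, 174 mm high; origin under its middle. Leave alone.
- squeeze_bottle_2: Loose squeeze bottle of dark syrup, 56 mm in diameter, 185 mm high; origin under its middle. Leave alone.
- squeeze_bottle_3: Loose squeeze bottle with green nozzle, 50 mm in diameter, 162 mm high; origin under its middle. Leave alone.
- sample_cup_4: Loose empty steel cup, 66 mm in diameter, 33 mm high; origin under its middle. Leave alone.
Mind the look-alikes: they are no part of the job. Of the things that look like the marker, the smallest one is meant.

How it is judged:
By the outcome, as a careful person would: the job done as asked, in the order asked, and still so for the second after the job is handed in, while the arm keeps its last pose, push and grip.
It also fails if it takes over 72 s, if anything falls off the work surface, if the arm or the gripper's body presses on something with over 40 N, if the wrist force passes 120 N, or if a joint passes its speed limit or range.

## Working session

There is one attempt and no reset: what is moved stays moved. The work goes in short steps, Python scripts to look and compute and a tool call to move; the robot and the scene stay as the last step left them, time stands still between calls to the robot, and variables do not carry over. Pictures are saved under pics/ and viewed, at most 10 in all, crops included, and the job is handed in when it is done.

Besides the shell and the picture viewer there is one more tool, called after "Request:" as name(argument=value, ...), one argument or row to a line, values as JSON. step_arm: Moves the arm, as the interface text tells. Its arguments: {"type":"object","properties":{"series":{"type":"array"},"squeeze":{"type":"number"}},"required":["series"]}

```bash
ls; mkdir -p pics
python3 - <<'E'
from station import *
import cv2
print(sense())
for n in("scene","top"):
    cv2.imwrite(f"pics/{n}0.png",cv2.resize(read_camera(n),None,fx=1.42,fy=1.42,interpolation=cv2.INTER_CUBIC))
    print(n,camera_info(n))
print(camera_info("wrist"))
E
```

```text
pics
{'time_s': 0.0, 'joints': array([-1.36082977,  0.5765413 ,  0.02485618,  1.43792374, -0.01499089,
        1.1289714 , -0.05649646]), 'joint_vel': array([-0.00029362, -0.00028583, -0.00047579,  0.00083974, -0.00018572,
       -0.00171292,  0.00088967]), 'joint_efforts': array([-1.73765505e-05, -7.65749645e+01,  2.25004479e+00, -2.85954040e+01,
        1.52132276e-02,  1.26706148e-02, -4.35964523e-06]), 'ee_pos': array([0.19532611, 0.6456494 , 0.23043119]), 'orientation': array([-4.59720617e-01, -3.10763016e+00,  2.59635825e-03]), 'contact_force': array([ 0.02957827,  0.3594922 , -0.12244744]), 'torque': array([-0.01911742,  0.00985695, -0.01816789]), 'grip_force': 0.0, 'width': 0.08573075414507679}
scene {'fx': 450.64914809619285, 'fy': 450.64914809619285, 'cx': 279.45977439338895, 'cy': 203.27472065442396, 'distortion': array([-0.02203032,  0.        ,  0.        ,  0.        ,  0.        ]), 'R': array([[-0.56246285,  0.8267866 ,  0.00771115],
       [ 0.3960873 ,  0.27762119, -0.87523787],
       [-0.72577572, -0.4892345 , -0.48363128]]), 't': array([ 0.28019982, -0.085213  , 
[... 254 characters left out ...]
8117],
       [-0.99799487, -0.00428674, -0.0631495 ],
       [ 0.06309482,  0.01187546, -0.99793688]]), 't': array([0.02355477, 0.51054123, 1.53948813])}
{'fx': 368.42897770339346, 'fy': 368.42897770339346, 'cx': 280.9474318443848, 'cy': 207.51617702411002, 'distortion': array([-0.02442074,  0.        ,  0.        ,  0.        ,  0.        ]), 'hand_eye': array([[-3.62800606e-04, -9.59624248e-01, -2.81284857e-01,
         7.09815527e-02],
       [ 9.99999933e-01, -3.32640197e-04, -1.54970952e-04,
        -6.70365422e-04],
       [ 5.51472327e-05, -2.81284894e-01,  9.59624304e-01,
        -1.42937357e-01],
       [ 0.00000000e+00,  0.00000000e+00,  0.00000000e+00,
         1.00000000e+00]])}
```

View pics/scene0.png

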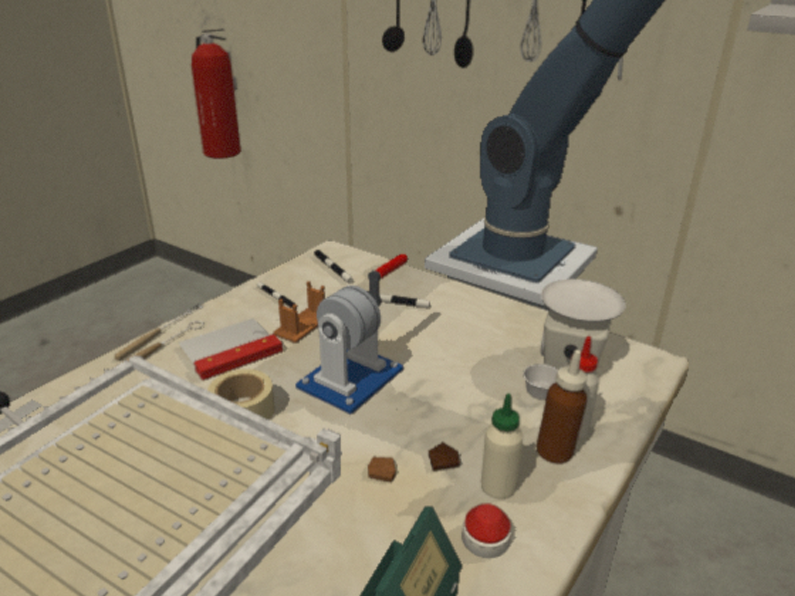

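View pics/top0.png

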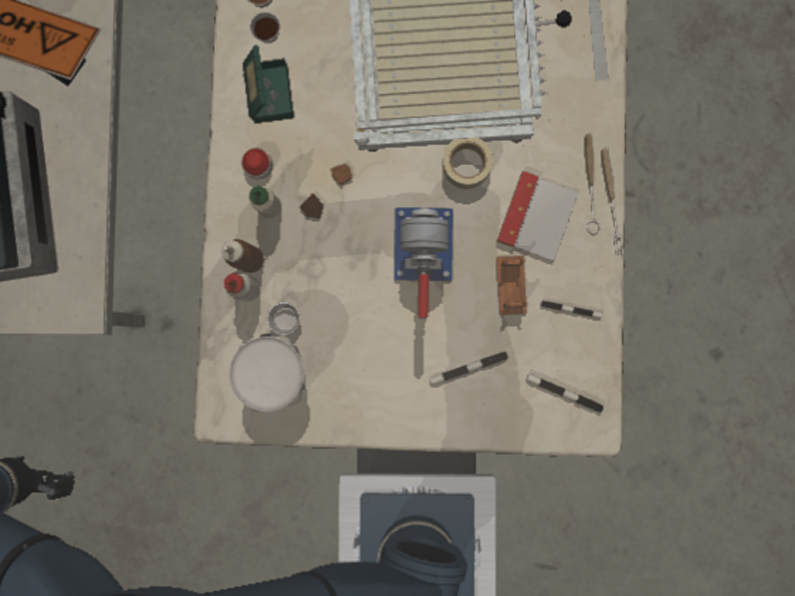

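The top view shows three black/white pens, at (469,368), (565,392) and (571,310). The last is shortest, about 62 px against about 80, so it should be the one meant. The rest is at (512,286), the drive at (424,245), and the red handle runs from (424,272) to (423,318). I'll confirm in an enlarged crop.

```bash
cat > h.py <<'E'
import numpy as np, cv2
from station import *
from scipy.spatial.transform import Rotation as Rn
def ray(n,uv,s=None):
    c=camera_info(n);K=np.array([[c['fx'],0,c['cx']],[0,c['fy'],c['cy']],[0,0,1]])
    p=cv2.undistortPoints(np.array(uv,float).reshape(-1,1,2),K,c['distortion']).reshape(-1,2)
    d=np.c_[p,np.ones(len(p))]
    if n=='wrist':
        T=np.eye(4);T[:3,:3]=Rn.from_rotvec(s['orientation']).as_matrix();T[:3,3]=s['ee_pos'];T=T@c['hand_eye']
        return T[:3,3],d@T[:3,:3].T
    return -c['R'].T@c['t'],d@c['R']
def onz(n,uv,z,s=None):
    o,d=ray(n,uv,s); return o+d*((z-o[2])/d[:,2])[:,None]
E
python3 - <<'E'
from h import *
im=read_camera("top")
c=im[140:300,265:430]  # x265..,y140..
cv2.imwrite("pics/crop1.png",cv2.resize(c,None,fx=3.7,fy=3.7,interpolation=cv2.INTER_CUBIC))
f=lambda L,z:print(onz("top",np.array(L)/1.42,z).round(4).tolist())
f([(541,304),(601,316)],.012);f([(431,381),(507,355)],.012);f([(529,376),(602,409)],.012)
E
```

```text
[[0.4985, -0.2529, 0.012], [0.4745, -0.3751, 0.012]]
[[0.3408, -0.0287, 0.012], [0.3942, -0.1831, 0.012]]
[[0.3519, -0.2277, 0.012], [0.2859, -0.3752, 0.012]]
```

View pics/crop1.png

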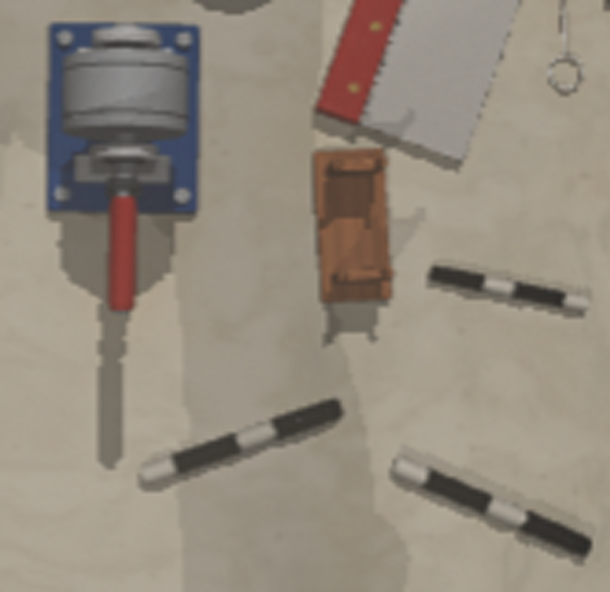

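Run:
```python
from h import *
f=lambda L,z:(lambda P:(print(P.round(4).tolist(),P.mean(0).round(4)),P)[1])(onz("top",np.array(L)/3.7+[265,140],z))
m=f([(429,273),(588,303)],.010)
f([(322,301),(391,298)],.010); f([(314,152),(385,150)],.010)
f([(330,277),(388,274)],.073);f([(326,165),(382,160)],.073)
f([(49,23),(200,25),(47,212),(197,214)],.012)
f([(122,195),(121,310)],.17)
f([(110,465)],0)
s=sense();R=Rn.from_rotvec(s['orientation']).as_matrix();print(R.round(4))
```

```text
[[0.4994, -0.2531, 0.01], [0.4764, -0.3776, 0.01]] [ 0.4879 -0.3154  0.01  ]
[[0.4771, -0.1691, 0.01], [0.4797, -0.2232, 0.01]] [ 0.4784 -0.1961  0.01  ]
[[0.5946, -0.1631, 0.01], [0.5964, -0.2191, 0.01]] [ 0.5955 -0.1911  0.01  ]
[[0.4926, -0.168, 0.073], [0.495, -0.2117, 0.073]] [ 0.4938 -0.1899  0.073 ]
[[0.5774, -0.1653, 0.073], [0.5813, -0.2076, 0.073]] [ 0.5793 -0.1864  0.073 ]
[[0.6962, 0.0464, 0.012], [0.695, -0.0731, 0.012], [0.5461, 0.0471, 0.012], [0.545, -0.0709, 0.012]] [ 0.6206 -0.0126  0.012 ]
[[0.5448, -0.0099, 0.17], [0.4634, -0.0095, 0.17]] [ 0.5041 -0.0097  0.17  ]
[[0.3477, -0.0034, 0.0]] [ 0.3477 -0.0034  0.    ]
[[-9.572e-01  2.895e-01 -3.000e-04]
 [ 2.895e-01  9.572e-01 -1.200e-03]
 [-1.000e-04 -1.300e-03 -1.000e+00]]
```

The crop confirms it. The pen with ends at (429,273) and (588,303) measures 127 mm, while the other two measure about 163 mm. Next I'll move over it.

Request:
step_arm(
  series=[
    {"jaw": 0,"delta_pos": [-388,-401,-70],"angular": [0,0,0]},
    {"jaw": 0,"delta_pos": [-388,-401,-70],"angular": [0,0,0]},
    {"jaw": 0,"delta_pos": [-388,-401,-70],"angular": [0,0,0]},
    {"jaw": 0,"delta_pos": [-388,-401,-70],"angular": [0,0,0]},
    {"jaw": 0,"delta_pos": [-388,-401,-70],"angular": [0,0,0.18]},
    {"jaw": 0,"delta_pos": [-388,-401,-70],"angular": [0,0,0.36]},
    {"jaw": 0,"delta_pos": [-388,-401,-70],"angular": [0,0,0.54]},
    {"jaw": 0,"delta_pos": [-388,-401,-70],"angular": [0,0,0.72]},
    {"jaw": 0,"delta_pos": [-388,-401,-70],"angular": [0,0,0.9]},
    {"jaw": 0,"delta_pos": [-388,-401,-70],"angular": [0,0,1.08]},
  ],
)

```text
time_s: 1.4
ee_pos: [0.4527, 0.1447, 0.3021]
orientation: [2.008, 2.413, 0.001]
contact_force: [-0.4, 1.2, 0.6]
width: 0.0852
grip_force: 0.0
```

Request:
step_arm(
  series=[
    {"jaw": 0,"delta_pos": [-458,-56,50],"angular": [0,0,0.15]},
    {"jaw": 0,"delta_pos": [-458,-56,50],"angular": [0,0,0.3]},
    {"jaw": 0,"delta_pos": [-458,-56,50],"angular": [0,0,0.38]},
    {"jaw": 0,"delta_pos": [-458,-56,50],"angular": [0,0,0.38]},
    {"jaw": 0,"delta_pos": [-458,-56,50],"angular": [0,0,0.38]},
    {"jaw": 0,"delta_pos": [-458,-56,50],"angular": [0,0,0.38]},
    {"jaw": 0,"delta_pos": [-458,-56,50],"angular": [0,0,0.38]},
    {"jaw": 0,"delta_pos": [-458,-56,50],"angular": [0,0,0.38]},
    {"jaw": 0,"delta_pos": [-458,-56,50],"angular": [0,0,0.38]},
  ],
)

```text
time_s: 2.52
ee_pos: [0.4845, -0.3125, 0.2507]
orientation: [-2.419, -2.004, 0.002]
contact_force: [0.4, 0.8, 0.3]
width: 0.0849
grip_force: 0.0
```

Run:
```python
from h import *
s=sense();im=read_camera("wrist");print(s['ee_pos'],s['joints'].round(2));print(Rn.from_rotvec(s['orientation']).as_matrix().round(3))
np.save("s1.npy",np.r_[s['ee_pos'],s['orientation']])
cv2.imwrite("pics/w1.png",cv2.resize(im,None,fx=1.42,fy=1.42,interpolation=cv2.INTER_CUBIC))
```

```text
[ 0.48446436 -0.31248605  0.25067374] [ 0.11  0.47  0.59  1.69 -0.29  1.07  0.6 ]
[[ 0.186  0.983 -0.001]
 [ 0.983 -0.186 -0.001]
 [-0.001 -0.001 -1.   ]]
```

View pics/w1.png

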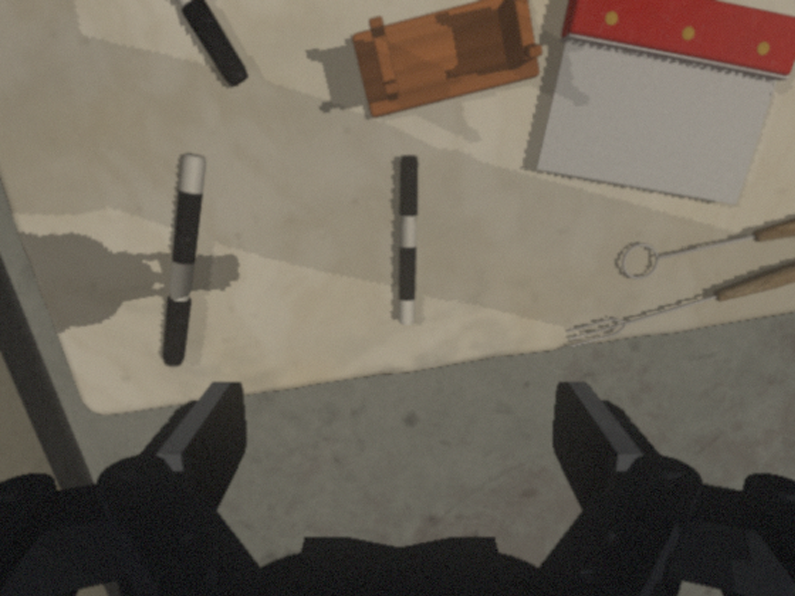

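The wrist picture shows the short pen vertical, from (409,156) to (406,323). The rest has base corners at (374,116) and (540,77), and its near post has tips at about (376,20) and (385,93).

Run:
```python
from h import *
a=np.load("s1.npy");s=dict(ee_pos=a[:3],orientation=a[3:])
def f(L,z):
    P=onz("wrist",np.array(L)/1.42,z,s);print(z,P.round(4).tolist(),P.mean(0).round(4),np.degrees(np.arctan2(*(P[-1]-P[0])[1::-1])).round(1))
f([(406,323),(409,156)],.015);f([(374,116),(540,77)],.01);f([(353,38),(374,116)],.01)
f([(376,20),(385,93)],.073);
f([(386,92),(538,51)],.073)
```

```text
0.015 [[0.4782, -0.3755, 0.015], [0.5028, -0.2541, 0.015]] [ 0.4905 -0.3148  0.015 ] 78.5
0.01 [[0.4838, -0.2231, 0.01], [0.6005, -0.2191, 0.01]] [ 0.5422 -0.2211  0.01  ] 2.0
0.01 [[0.4799, -0.1715, 0.01], [0.4838, -0.2231, 0.01]] [ 0.4819 -0.1973  0.01  ] -85.6
0.073 [[0.4974, -0.1766, 0.073], [0.4949, -0.2152, 0.073]] [ 0.4962 -0.1959  0.073 ] -93.7
0.073 [[0.4956, -0.2147, 0.073], [0.5842, -0.2091, 0.073]] [ 0.5399 -0.2119  0.073 ] 3.6
```

Request:
step_arm(
  series=[
    {"jaw": 0,"delta_pos": [-1.5,5.5,60],"angular": [0,0,0]},
    {"jaw": 60,"delta_pos": [-1.5,5.5,120],"angular": [0,0,0]},
    {"jaw": 60,"delta_pos": [-1.5,5.5,180],"angular": [0,0,0]},
    {"jaw": 60,"delta_pos": [-1.5,5.5,225],"angular": [0,0,0]},
    {"jaw": 60,"delta_pos": [-1.5,5.5,240],"angular": [0,0,0]},
    {"jaw": 60,"delta_pos": [-1.5,5.5,247],"angular": [0,0,0]},
    {"jaw": 60,"delta_pos": [-1.5,5.5,247],"angular": [0,0,0]},
    {"jaw": 60,"delta_pos": [-1.5,5.5,247],"angular": [0,0,0]},
  ],
  squeeze=25,
)

```text
time_s: 3.58
ee_pos: [0.4915, -0.3131, 0.0058]
orientation: [2.413, 2.008, 0.001]
contact_force: [-0.5, -0.1, 0.4]
width: 0.0657
grip_force: 0.0
```

Request:
step_arm(
  series=[
    {"jaw": 255,"delta_pos": [0,0,0],"angular": [0,0,0]},
    {"jaw": 255,"delta_pos": [0,0,0],"angular": [0,0,0]},
    {"jaw": 255,"delta_pos": [0,0,0],"angular": [0,0,0]},
    {"jaw": 255,"delta_pos": [0,0,0],"angular": [0,0,0]},
    {"jaw": 255,"delta_pos": [0,0,0],"angular": [0,0,0]},
    {"jaw": 255,"delta_pos": [0,0,0],"angular": [0,0,0]},
  ],
)

```text
time_s: 4.32
ee_pos: [0.4907, -0.3128, 0.0046]
orientation: [2.415, 2.009, 0.0]
contact_force: [0.3, 0.9, 6.2]
width: 0.0128
grip_force: 27.0
```

Request:
step_arm(
  series=[
    {"jaw": 255,"delta_pos": [0,0,-60],"angular": [0,0,0]},
    {"jaw": 255,"delta_pos": [0,0,-120],"angular": [0,0,0]},
    {"jaw": 255,"delta_pos": [0,0,-130],"angular": [0,0,0.17]},
    {"jaw": 255,"delta_pos": [20,5,-130],"angular": [0,0,0.34]},
    {"jaw": 255,"delta_pos": [50,10,-130],"angular": [0,0,0.51]},
    {"jaw": 255,"delta_pos": [80,17,-130],"angular": [0,0,0.68]},
    {"jaw": 255,"delta_pos": [110,23,-130],"angular": [0,0,0.85]},
    {"jaw": 255,"delta_pos": [127,27,-130],"angular": [0,0,1.02]},
    {"jaw": 255,"delta_pos": [127,27,-130],"angular": [0,0,1.19]},
    {"jaw": 255,"delta_pos": [127,27,-130],"angular": [0,0,1.34]},
  ],
)

```text
time_s: 5.58
ee_pos: [0.5403, -0.1922, 0.1341]
orientation: [3.141, 0.068, -0.001]
contact_force: [0.7, -0.2, -0.2]
width: 0.0126
grip_force: 26.3
```

Request:
step_arm(
  series=[
    {"jaw": 255,"delta_pos": [0,0,0],"angular": [0,0,0]},
    {"jaw": 255,"delta_pos": [0,0,0],"angular": [0,0,0]},
  ],
)

```text
time_s: 5.82
ee_pos: [0.5401, -0.1927, 0.1342]
orientation: [3.141, 0.08, -0.0]
contact_force: [-0.4, -0.3, 0.7]
width: 0.0128
grip_force: 26.3
```

Run:
```python
from h import *
s=sense();im=read_camera("wrist");print(s['ee_pos'],s['joints'].round(2),s['width']);print(Rn.from_rotvec(s['orientation']).as_matrix().round(3))
np.save("s2.npy",np.r_[s['ee_pos'],s['orientation']])
cv2.imwrite("pics/w2.png",cv2.resize(im,None,fx=1.42,fy=1.42,interpolation=cv2.INTER_CUBIC))
```

```text
[ 0.54011655 -0.19272245  0.13418485] [-0.28  0.72  0.93  1.85 -0.71  0.94 -0.54] 0.012778893559173183
[[ 0.999  0.051 -0.   ]
 [ 0.051 -0.999 -0.   ]
 [-0.     0.    -1.   ]]
```

View pics/w2.png

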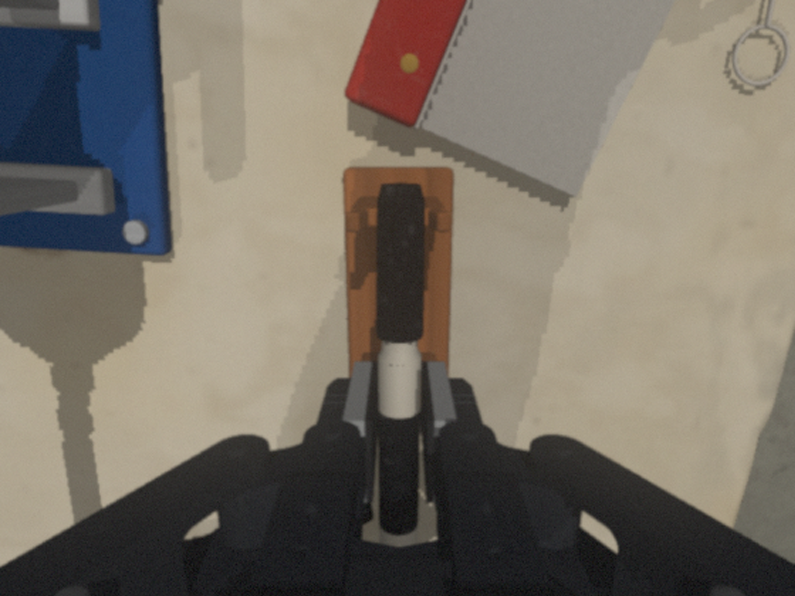

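The marker sits level and central between the fork arms. Its far end is at (401,184), and the rest's far edge runs from (344,168) to (453,168).

Run:
```python
from h import *
a=np.load("s2.npy");s=dict(ee_pos=a[:3],orientation=a[3:])
def f(L,z): print(z,onz("wrist",np.array(L)/1.42,z,s).round(4).tolist())
f([(344,168),(453,168)],.01);f([(348,360),(450,360)],.01);f([(401,184),(401,340)],.144);f([(353,205),(441,205)],.073);f([(172,254)],.012)
```

```text
0.01 [[0.5978, -0.1632, 0.01], [0.6005, -0.2174, 0.01]]
0.01 [[0.4946, -0.1676, 0.01], [0.4974, -0.2239, 0.01]]
0.144 [[0.6016, -0.1909, 0.144], [0.56, -0.1931, 0.144]]
0.073 [[0.5873, -0.1733, 0.073], [0.589, -0.2073, 0.073]]
0.012 [[0.5502, -0.0751, 0.012]]
```

Request:
step_arm(
  series=[
    {"jaw": 255,"delta_pos": [0,0,35],"angular": [0,0,0]},
    {"jaw": 255,"delta_pos": [0,0,55],"angular": [0,0,0]},
    {"jaw": 255,"delta_pos": [0,0,63],"angular": [0,0,0]},
    {"jaw": 255,"delta_pos": [0,0,68],"angular": [0,0,0]},
    {"jaw": 255,"delta_pos": [0,0,69],"angular": [0,0,0]},
    {"jaw": 255,"delta_pos": [0,0,69],"angular": [0,0,0]},
  ],
)

```text
time_s: 6.62
ee_pos: [0.5405, -0.1929, 0.0658]
orientation: [3.14, 0.075, 0.001]
contact_force: [0.6, 0.4, -0.5]
width: 0.0126
grip_force: 26.3
```

Request:
step_arm(
  series=[
    {"jaw": 215,"delta_pos": [0,0,0.5],"angular": [0,0,0]},
    {"jaw": 180,"delta_pos": [0,0,0.5],"angular": [0,0,0]},
    {"jaw": 100,"delta_pos": [0,0,0.5],"angular": [0,0,0]},
    {"jaw": 100,"delta_pos": [0,0,0.5],"angular": [0,0,0]},
    {"jaw": 100,"delta_pos": [0,0,-40],"angular": [0,0,0]},
    {"jaw": 100,"delta_pos": [0,0,-100],"angular": [0,0,0]},
    {"jaw": 100,"delta_pos": [0,0,-160],"angular": [0,0,0]},
    {"jaw": 60,"delta_pos": [0,0,-180],"angular": [0,0,0]},
    {"jaw": 60,"delta_pos": [0,0,-180],"angular": [0,0,0]},
  ],
)

```text
time_s: 7.75
ee_pos: [0.5408, -0.1931, 0.2468]
orientation: [3.14, 0.075, 0.004]
contact_force: [0.0, 0.9, 0.3]
width: 0.0652
grip_force: 0.0
```

Run:
```python
from h import *
s=sense();print(s['ee_pos'],s['width'],Rn.from_rotvec(s['orientation']).as_matrix().round(3).tolist())
np.save("s3.npy",np.r_[s['ee_pos'],s['orientation']])
im=read_camera("wrist")
cv2.imwrite("pics/w3.png",cv2.resize(im,None,fx=1.42,fy=1.42,interpolation=cv2.INTER_CUBIC))
```

```text
[ 0.54080134 -0.19310741  0.24682182] 0.06523950511489048 [[0.999, 0.048, 0.003], [0.048, -0.999, -0.001], [0.003, 0.001, -1.0]]
```

View pics/w3.png

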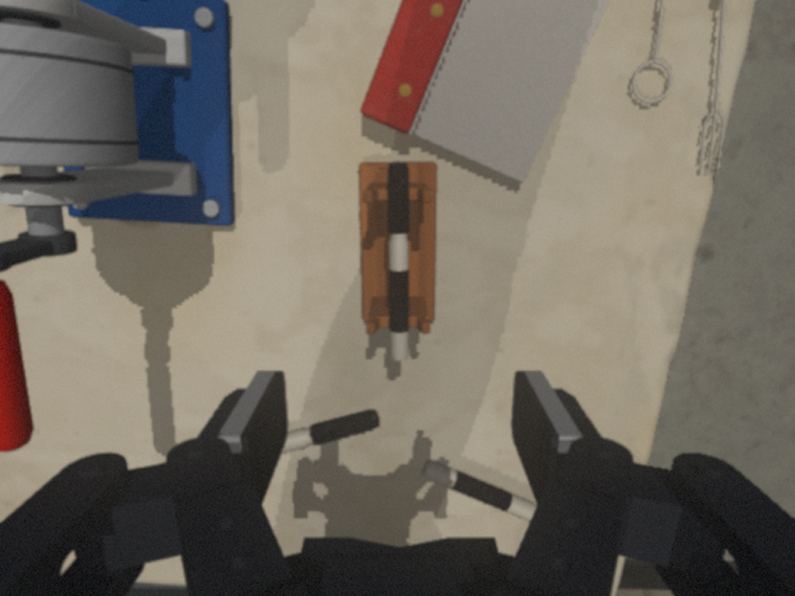

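The marker lies across both forks, with ends at (399,163) and (399,360). Now I'll take the handle.

Request:
step_arm(
  series=[
    {"jaw": 30,"delta_pos": [-10,-50,-23],"angular": [0,0,0.048]},
    {"jaw": 30,"delta_pos": [-22,-100,-23],"angular": [0,0,0.048]},
    {"jaw": 30,"delta_pos": [-35,-150,-23],"angular": [0,0,0.048]},
    {"jaw": 30,"delta_pos": [-42,-186,-23],"angular": [0,0,0.048]},
    {"jaw": 30,"delta_pos": [-42,-186,-20],"angular": [0,0,0.048]},
    {"jaw": 30,"delta_pos": [-42,-186,30],"angular": [0,0,0.048]},
    {"jaw": 30,"delta_pos": [-42,-186,70],"angular": [0,0,0.048]},
    {"jaw": 30,"delta_pos": [-42,-186,95],"angular": [0,0,0.048]},
    {"jaw": 30,"delta_pos": [-42,-186,95],"angular": [0,0,0.048]},
  ],
)

```text
time_s: 8.93
ee_pos: [0.488, -0.01, 0.1485]
orientation: [3.141, -0.004, -0.006]
contact_force: [-0.7, -0.4, 0.4]
width: 0.0752
grip_force: 0.0
```

Run:
```python
from h import *
s=sense();print(s['ee_pos'],s['contact_force'],s['joints'].round(2),Rn.from_rotvec(s['orientation']).as_matrix().round(3).tolist())
im=read_camera("wrist")
cv2.imwrite("pics/w4.png",cv2.resize(im,None,fx=1.42,fy=1.42,interpolation=cv2.INTER_CUBIC))
```

```text
[ 0.48801764 -0.01001804  0.14854567] [-0.67798803 -0.39243377  0.43499729] [-0.72  0.63  1.04  2.04 -0.71  0.89 -0.85] [[1.0, -0.002, -0.004], [-0.002, -1.0, -0.001], [-0.004, 0.001, -1.0]]
```

View pics/w4.png

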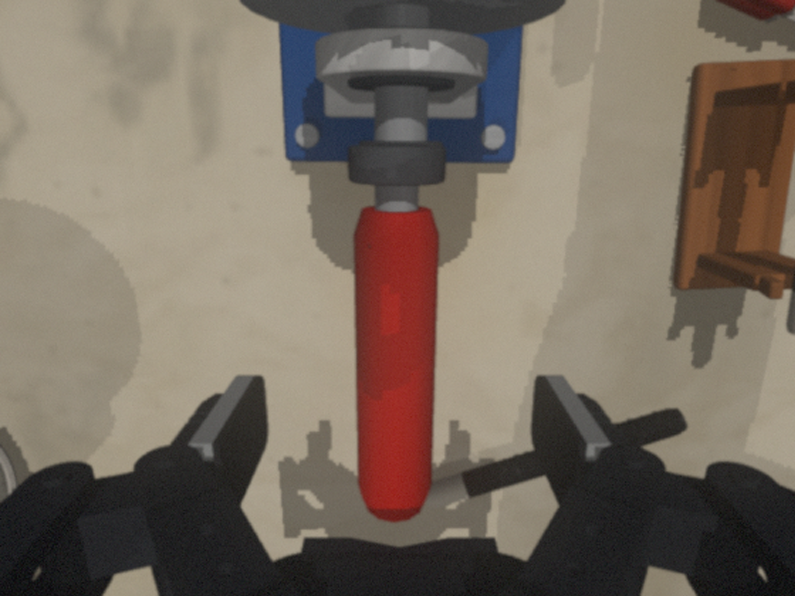

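The handle is centred between the fingers, from (397,210) to (395,515), with its crank arm at (397,160). The rotor is near zero, so I'll grip.

Request:
step_arm(
  series=[
    {"jaw": 200,"delta_pos": [0,0,0],"angular": [0,0,0]},
    {"jaw": 255,"delta_pos": [0,0,0],"angular": [0,0,0]},
    {"jaw": 255,"delta_pos": [0,0,0],"angular": [0,0,0]},
    {"jaw": 255,"delta_pos": [0,0,0],"angular": [0,0,0]},
    {"jaw": 255,"delta_pos": [0,0,0],"angular": [0,0,0]},
    {"jaw": 255,"delta_pos": [0,0,0],"angular": [0,0,0]},
  ],
  squeeze=60,
)

```text
time_s: 9.72
ee_pos: [0.4897, -0.0089, 0.1509]
orientation: [-3.141, 0.0, -0.001]
contact_force: [-1.6, 1.0, 6.6]
width: 0.0184
grip_force: 58.3
```

Request:
step_arm(
  series=[
    {"jaw": 255,"delta_pos": [0,6.3,0.4],"angular": [0,0,0]},
    {"jaw": 255,"delta_pos": [0,12.4,1.7],"angular": [0,0,0]},
    {"jaw": 255,"delta_pos": [0,18.3,3.9],"angular": [0,0,0]},
  ],
)

```text
time_s: 10.1
ee_pos: [0.4895, -0.0278, 0.1471]
orientation: [-3.142, 0.001, -0.001]
contact_force: [-2.1, -0.1, 7.5]
width: 0.0183
grip_force: 58.4
```

Request:
step_arm(
  series=[
    {"jaw": 255,"delta_pos": [0,5.5,2.9],"angular": [0,0,0]},
    {"jaw": 255,"delta_pos": [0,10.6,6.6],"angular": [0,0,0]},
    {"jaw": 255,"delta_pos": [0,15.1,11.0],"angular": [0,0,0]},
  ],
)

```text
time_s: 10.48
ee_pos: [0.4893, -0.0433, 0.136]
orientation: [3.141, -0.002, 0.001]
contact_force: [-3.3, -0.8, 7.1]
width: 0.018
grip_force: 58.4
```

Run:
```python
import numpy as np
r=lambda a:45*np.array([np.sin(np.radians(a)),1-np.cos(np.radians(a))])
for a in range(48,420,24): print(a,[(r(a+k)-r(a)).round(1).tolist() for k in(8,16,24)])
from station import sense
s=sense();print(s['ee_pos'],s['contact_force'],s['joints'])
```

```text
48 [[3.9, 4.9], [7.0, 10.4], [9.4, 16.2]]
72 [[1.5, 6.1], [2.2, 12.3], [2.0, 18.6]]
96 [[-1.1, 6.2], [-3.0, 12.2], [-5.8, 17.8]]
120 [[-3.5, 5.2], [-7.7, 9.9], [-12.5, 13.9]]
144 [[-5.3, 3.3], [-11.1, 5.9], [-17.1, 7.6]]
168 [[-6.2, 0.9], [-12.5, 0.9], [-18.7, 0.0]]
192 [[-6.0, -1.7], [-11.8, -4.3], [-17.1, -7.6]]
216 [[-4.8, -4.0], [-9.0, -8.7], [-12.5, -13.9]]
240 [[-2.8, -5.6], [-4.7, -11.6], [-5.8, -17.8]]
264 [[-0.2, -6.3], [0.4, -12.5], [2.0, -18.6]]
288 [[2.4, -5.8], [5.5, -11.3], [9.4, -16.2]]
312 [[4.5, -4.4], [9.6, -8.1], [15.1, -11.0]]
336 [[5.9, -2.1], [12.0, -3.5], [18.3, -3.9]]
360 [[6.3, 0.4], [12.4, 1.7], [18.3, 3.9]]
384 [[5.5, 2.9], [10.6, 6.6], [15.1, 11.0]]
408 [[3.9, 4.9], [7.0, 10.4], [9.4, 16.2]]
[ 0.48933021 -0.04327332  0.13598554] [-3.26098358 -0.75142712  7.11945179] [-0.6338674   0.63899351  1.00610606  2.05551866 -0.73147473  0.85379279
 -0.77057454]
```

Request:
step_arm(
  series=[
    {"jaw": 255,"delta_pos": [0,3.9,4.9],"angular": [0,0,0]},
    {"jaw": 255,"delta_pos": [0,7.0,10.4],"angular": [0,0,0]},
    {"jaw": 255,"delta_pos": [0,9.4,16.2],"angular": [0,0,0]},
  ],
)

```text
time_s: 10.85
ee_pos: [0.4892, -0.0526, 0.1197]
orientation: [3.141, -0.002, 0.001]
contact_force: [-3.1, -1.4, 6.4]
width: 0.0184
grip_force: 58.5
```

Request:
step_arm(
  series=[
    {"jaw": 255,"delta_pos": [0,1.5,6.1],"angular": [0,0,0]},
    {"jaw": 255,"delta_pos": [0,2.2,12.3],"angular": [0,0,0]},
    {"jaw": 255,"delta_pos": [0,2.0,18.6],"angular": [0,0,0]},
  ],
)

```text
time_s: 11.22
ee_pos: [0.4893, -0.0546, 0.1011]
orientation: [3.141, -0.002, 0.001]
contact_force: [-3.8, -1.8, 8.9]
width: 0.0182
grip_force: 58.7
```

Request:
step_arm(
  series=[
    {"jaw": 255,"delta_pos": [0,-1.1,6.2],"angular": [0,0,0]},
    {"jaw": 255,"delta_pos": [0,-3.0,12.2],"angular": [0,0,0]},
    {"jaw": 255,"delta_pos": [0,-5.8,17.8],"angular": [0,0,0]},
  ],
)

```text
time_s: 11.6
ee_pos: [0.4894, -0.0489, 0.0835]
orientation: [3.141, -0.002, 0.002]
contact_force: [-3.5, -3.0, 12.4]
width: 0.0185
grip_force: 59.0
```

Request:
step_arm(
  series=[
    {"jaw": 255,"delta_pos": [0,-3.5,5.2],"angular": [0,0,0]},
    {"jaw": 255,"delta_pos": [0,-7.7,9.9],"angular": [0,0,0]},
    {"jaw": 255,"delta_pos": [0,-12.5,13.9],"angular": [0,0,0]},
  ],
)

```text
time_s: 11.98
ee_pos: [0.4895, -0.0371, 0.0699]
orientation: [3.14, -0.003, 0.003]
contact_force: [-4.9, -4.8, 16.2]
width: 0.0185
grip_force: 59.5
```

Request:
step_arm(
  series=[
    {"jaw": 255,"delta_pos": [0,-5.3,3.3],"angular": [0,0,0]},
    {"jaw": 255,"delta_pos": [0,-11.1,5.9],"angular": [0,0,0]},
    {"jaw": 255,"delta_pos": [0,-17.1,7.6],"angular": [0,0,0]},
  ],
)

```text
time_s: 12.35
ee_pos: [0.4897, -0.0218, 0.0625]
orientation: [3.137, -0.005, 0.004]
contact_force: [-4.4, -12.2, 11.0]
width: 0.0186
grip_force: 59.1
```

Request:
step_arm(
  series=[
    {"jaw": 255,"delta_pos": [0,-6.2,0.9],"angular": [0,0,0]},
    {"jaw": 255,"delta_pos": [0,-12.5,0.9],"angular": [0,0,0]},
    {"jaw": 255,"delta_pos": [0,-18.7,0],"angular": [0,0,0]},
  ],
)

```text
time_s: 12.72
ee_pos: [0.4897, -0.0036, 0.0617]
orientation: [3.135, -0.006, 0.003]
contact_force: [1.6, -14.3, -8.1]
width: 0.0185
grip_force: 58.8
```

Request:
step_arm(
  series=[
    {"jaw": 255,"delta_pos": [0,-6.0,-1.7],"angular": [0,0,0]},
    {"jaw": 255,"delta_pos": [0,-11.8,-4.3],"angular": [0,0,0]},
    {"jaw": 255,"delta_pos": [0,-17.1,-7.6],"angular": [0,0,0]},
  ],
)

```text
time_s: 13.1
ee_pos: [0.4899, 0.0151, 0.0688]
orientation: [3.137, -0.003, 0.002]
contact_force: [3.5, -10.2, -11.4]
width: 0.0179
grip_force: 59.1
```

Request:
step_arm(
  series=[
    {"jaw": 255,"delta_pos": [0,-4.8,-4.0],"angular": [0,0,0]},
    {"jaw": 255,"delta_pos": [0,-9.0,-8.7],"angular": [0,0,0]},
    {"jaw": 255,"delta_pos": [0,-12.5,-13.9],"angular": [0,0,0]},
  ],
)

```text
time_s: 13.48
ee_pos: [0.4901, 0.0286, 0.0828]
orientation: [3.138, -0.002, 0.002]
contact_force: [3.2, -7.1, -11.1]
width: 0.0181
grip_force: 59.2
```

Request:
step_arm(
  series=[
    {"jaw": 255,"delta_pos": [0,-2.8,-5.6],"angular": [0,0,0]},
    {"jaw": 255,"delta_pos": [0,-4.7,-11.6],"angular": [0,0,0]},
    {"jaw": 255,"delta_pos": [0,-5.8,-17.8],"angular": [0,0,0]},
  ],
)

```text
time_s: 13.85
ee_pos: [0.4901, 0.0349, 0.1007]
orientation: [3.139, -0.001, 0.002]
contact_force: [3.5, -4.9, -10.0]
width: 0.0183
grip_force: 59.3
```

Request:
step_arm(
  series=[
    {"jaw": 255,"delta_pos": [0,-0.2,-6.3],"angular": [0,0,0]},
    {"jaw": 255,"delta_pos": [0,0.4,-12.5],"angular": [0,0,0]},
    {"jaw": 255,"delta_pos": [0,2.0,-18.6],"angular": [0,0,0]},
  ],
)

```text
time_s: 14.22
ee_pos: [0.4901, 0.0333, 0.1193]
orientation: [3.14, -0.0, 0.002]
contact_force: [3.6, -2.3, -9.7]
width: 0.018
grip_force: 59.4
```

Request:
step_arm(
  series=[
    {"jaw": 255,"delta_pos": [0,2.4,-5.8],"angular": [0,0,0]},
    {"jaw": 255,"delta_pos": [0,5.5,-11.3],"angular": [0,0,0]},
    {"jaw": 255,"delta_pos": [0,9.4,-16.2],"angular": [0,0,0]},
  ],
)

```text
time_s: 14.6
ee_pos: [0.49, 0.0242, 0.1357]
orientation: [3.141, 0.0, 0.002]
contact_force: [5.8, -2.7, -8.6]
width: 0.018
grip_force: 59.5
```

Request:
step_arm(
  series=[
    {"jaw": 255,"delta_pos": [0,4.5,-4.4],"angular": [0,0,0]},
    {"jaw": 255,"delta_pos": [0,9.6,-8.1],"angular": [0,0,0]},
    {"jaw": 255,"delta_pos": [0,15.1,-11.0],"angular": [0,0,0]},
  ],
)

```text
time_s: 14.98
ee_pos: [0.4899, 0.0095, 0.1468]
orientation: [-3.141, -0.001, -0.001]
contact_force: [4.9, 0.9, -4.0]
width: 0.0178
grip_force: 59.8
```

Request:
step_arm(
  series=[
    {"jaw": 255,"delta_pos": [0,5.9,-2.1],"angular": [0,0,0]},
    {"jaw": 255,"delta_pos": [0,12.0,-3.5],"angular": [0,0,0]},
    {"jaw": 255,"delta_pos": [0,18.3,-3.9],"angular": [0,0,0]},
  ],
)

```text
time_s: 15.35
ee_pos: [0.4896, -0.0095, 0.1509]
orientation: [-3.141, 0.0, -0.001]
contact_force: [2.4, 2.4, 7.5]
width: 0.0185
grip_force: 61.0
```

```bash
cat > fit.py <<'E'
import numpy as np
from scipy.optimize import least_squares
D=np.array([[-.0278,.1471,-.1,7.5],[-.0433,.136,-.8,7.1],[-.0526,.1197,-1.4,6.4],[-.0546,.1011,-1.8,8.9],[-.0489,.0835,-3,12.4],[-.0371,.0699,-4.8,16.2],[-.0218,.0625,-12.2,11],[-.0036,.0617,-14.3,-8.1],[.0151,.0688,-10.2,-11.4],[.0286,.0828,-7.1,-11.1],[.0349,.1007,-4.9,-10],[.0333,.1193,-2.3,-9.7],[.0242,.1357,-2.7,-8.6],[.0095,.1468,.9,-4],[-.0095,.1509,2.4,7.5]])
y,z,Fy,Fz=D.T
c=least_squares(lambda p:np.hypot(y-p[0],z-p[1])-p[2],[-.01,.106,.045]).x
th=np.arctan2(-(y-c[0]),z-c[1]);R=Fy*np.cos(th)+Fz*np.sin(th)
m=lambda p:p[0]+p[1]*np.sin(th-p[2])
for k in(slice(None),slice(2,None)):
    p=least_squares(lambda p:(m(p)-R)[k],[8,6,1.]).x
    print(c,p[:2],np.degrees(p[2]))
print(np.c_[np.degrees(th),R,m(p)].round(1))
E
python3 fit.py
```

```text
[-0.00983026  0.10601773  0.04499989] [8.96006958 6.59440454] 96.10050503236378
[-0.00983026  0.10601773  0.04499989] [8.85796352 6.76627467] 97.0407587576837
[[  23.6    2.9    2.4]
 [  48.1    4.8    3.8]
 [  72.3    5.7    6. ]
 [  96.3    9.     8.8]
 [ 120.    12.2   11.5]
 [ 142.9   13.6   13.7]
 [ 164.6   14.7   15.1]
 [-172.    15.3   15.6]
 [-146.2   14.8   14.9]
 [-121.1   13.2   13. ]
 [ -96.8   10.5   10.5]
 [ -72.9    8.6    7.7]
 [ -48.9    4.7    5.1]
 [ -25.4    2.5    3.1]
 [  -0.4    2.3    2.1]]
```

The fit is clean: drag 8.9 N, weight 6.7 N. The heavy side is down at a rotor angle of about 96°.

Request:
step_arm(
  series=[
    {"jaw": 255,"delta_pos": [0,7.8,0.7],"angular": [0,0,0]},
    {"jaw": 255,"delta_pos": [0,15.4,2.7],"angular": [0,0,0]},
    {"jaw": 255,"delta_pos": [0,22.5,6.0],"angular": [0,0,0]},
    {"jaw": 255,"delta_pos": [0,28.9,10.5],"angular": [0,0,0]},
    {"jaw": 255,"delta_pos": [0,34.5,16.1],"angular": [0,0,0]},
    {"jaw": 255,"delta_pos": [0,39.0,22.5],"angular": [0,0,0]},
    {"jaw": 255,"delta_pos": [0,42.3,29.6],"angular": [0,0,0]},
    {"jaw": 255,"delta_pos": [0,44.3,37.2],"angular": [0,0,0]},
    {"jaw": 255,"delta_pos": [0,45,45],"angular": [0,0,0]},
    {"jaw": 255,"delta_pos": [0,44.8,49.7],"angular": [0,0,0]},
  ],
)

```text
time_s: 16.6
ee_pos: [0.4892, -0.0546, 0.1007]
orientation: [3.141, -0.001, 0.0]
contact_force: [0.0, 1.1, 9.8]
width: 0.0179
grip_force: 61.2
```

Request:
step_arm(
  series=[
    {"jaw": 255,"delta_pos": [0,0,0],"angular": [0,0,0]},
    {"jaw": 255,"delta_pos": [0,0,0],"angular": [0,0,0]},
    {"jaw": 255,"delta_pos": [0,0,0],"angular": [0,0,0]},
    {"jaw": 255,"delta_pos": [0,0,0],"angular": [0,0,0]},
    {"jaw": 255,"delta_pos": [0,0,0],"angular": [0,0,0]},
    {"jaw": 255,"delta_pos": [0,0,0],"angular": [0,0,0]},
    {"jaw": 255,"delta_pos": [0,0,0],"angular": [0,0,0]},
    {"jaw": 255,"delta_pos": [0,0,0],"angular": [0,0,0]},
  ],
)

```text
time_s: 17.6
ee_pos: [0.4891, -0.0544, 0.1005]
orientation: [3.141, -0.001, -0.0]
contact_force: [3.1, -3.7, -4.8]
width: 0.0181
grip_force: 59.8
```

Run:
```python
from h import *
s=sense();p=s['ee_pos'];print(p,s['contact_force'],np.degrees(np.arctan2(-(p[1]+.00983),p[2]-.10602)),s['joint_vel'].round(3))
a=read_camera("scene")[130:310,160:400];b=read_camera("top")[130:310,230:440]
f=lambda i:cv2.resize(i,(390,320),interpolation=cv2.INTER_CUBIC)
cv2.imwrite("pics/fin.png",np.hstack([f(a),f(b)]))
```

```text
[ 0.48913888 -0.05437331  0.10052127] [ 3.13778051 -3.70922505 -4.79637816] 97.03737306813699 [ 0.     0.001  0.002 -0.001  0.001  0.    -0.   ]
```

View pics/fin.png

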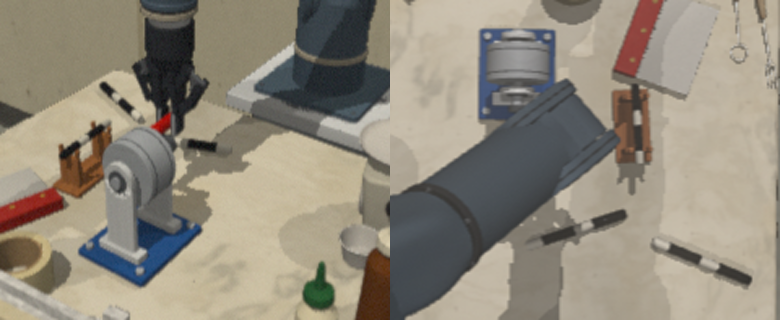

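The marker lies across both forks, seen at (85,140) on the left and (635,125) on the right. The gripper holds the handle still at 97°, so I'm handing in.

```bash
python3 -c "from station import *;print(close_job())"
```

```text
the job is handed in; nothing more can be done
None
```

I laid the short marker across both forks of the rest, then turned the rotor until its heavy side points down (handle about 97°, best estimate 96–97° from the force fit over one full turn). I handed the job in at about 18 s, with the gripper still holding the handle and the bottles and cup untouched.

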